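# Unload the plate exposure unit

## Robot

A 6-joint arm with a two-finger parallel gripper is mounted at the origin on a cart in front of the work surface, level with it; the furniture and walls round the work are solid. World frame = base frame: x ahead of the robot, y to its left, z up, the work surface at z = 0. Lengths are in m, angles in rad, forces in N, time in s.
With the tool pointing down it reaches from about 0.225 to 0.875 m from the base axis. Payload 3.4 kg.
Tool frame: the origin (TCP) lies between the finger pads; the fingertips stand 11 mm ahead of it and the grasp point (between the pads) lies 8 mm behind it; z points along the fingers, y is the line along which they close (so a half turn about z gives the same grasp; the last joint's range is limited). The gripper opens to 85 mm and grips with 20 to 120 N. Pads are 22 mm wide; open, the fingers measure 114 mm over their backs; the gripper's body (76 mm by 85 mm) begins 54 mm behind the grasp point. The pads swing forward as they close: fully open they stand 13 mm farther back than shut.
Start: joints at [-1.317, 0.276, 1.505, -0, 1.361, -0.121], TCP at [0.211, -0.535, 0.204] pointing down, gripper open.
Joint ranges: [-2.89, 2.89], [-0.75, 2.08], [0.22, 2.7], [-1.18, 4.32], [0.11, 2.71], [-2.7, 2.7]. Speed limits (rad/s): [2.57, 2.57, 3.14, 3.14, 3.14, 3.14].

## Interface

Orientations are given as a unit quaternion [w, x, y, z].
In Python, from rig import sensors, eyes, manip gives the robot as it stands.
- The arm moves only by the tool drive_tool, never from a script. Its argument "deltas" is a list of rows, each an object with "linear": the shift along the world's x, y, z in mm, a list of three; "twist": the turn about the world's z in degrees; "claw": the opening, from 0 (shut) to 1 (fully open). In form: [{"linear": [tx, ty, tz], "twist": twist, "claw": claw}, ...]. A call has 1 to 12 rows; each row is the pose to reach, as a shift and turn from the pose commanded when the call began; what a row does not reach only later rows make up. A row lasts 1/12 s, in which the tool goes at most 41.7 mm and 7.16 degrees, less where a joint would pass 70% of its speed; a pose out of reach is approached as far as the arm can. A call with a gripper value outside its range is refused whole. The fingers move at their own pace and stop on an object; "squeeze" is the grip in N (left out, the last holds). Time passes only in rows, so rows that repeat a pose let the fingers close. It gives the time, the measured TCP pose, the force, the opening and the grip force at its end, in the units of the state.
- sensors.get_state(): the state, without advancing time (a new reading comes with each control period).
- eyes.get_image(name): name is "scene" or "top" or "wrist"; returns the picture (400x640x3 uint8, red, green, blue); there is no depth.
- eyes.camera_model(name): a dict with "intrinsics" (3x3 intrinsics, pixels), "dist" ([k1, k2, p1, p2, k3] as OpenCV has them; the pictures are not rectified), "R" (3x3) and "t" (3): a world point X has camera coordinates R X + t. Camera axes: x right, y down, z forward; pixel columns grow to the right and rows downward; lengths in m; the calibration is good to about 2 mm. A picture is of the moment at which its call begins: read the wrist's pose just before it. camera_model takes no time and is no camera call; for the wrist camera it gives the pose at the moment of the call.
- manip.sign_off(): hands the job in; it is judged then, once.
The state is a dict: "clock": time; "qpos": joint angles; "qd": joint speeds; "effort": joint torques, N m; "position": TCP position; "ee_rot": TCP orientation; "contact_force": force on the tool from outside, world axes, zero at the start; "moment": the same for the moment, N m; "width": finger opening in m; "gripper_force": force on a finger pad.
Only numpy, scipy, OpenCV 4.12 (cv2) and the standard library are available. Lean on these libraries where they do the work, as an engineer would, in place of code of your own. Each camera call takes 0.05 s, during which the arm holds its last target. There are 200 camera calls.

## Task

The exposure is over: on the exposure unit, turn the small inner knob of the two stacked controls anticlockwise all the way back to its off stop without shifting the outer ring under it, and only then swing the lid up past its balance point so that it stays open by itself. Move every plate from the bed into the shallow steel tray, lying flat on the tray floor, face up, side by side, then close the lid again. Leave the other things on the bench alone.

Things in the scene. Friction and masses are not known exactly. Their poses are not given: they have to be found in the camera images.
- unit: grey exposure unit, fixed. Origin on the worktop under the middle of the bed; front faces -x, z up. Base 272 mm wide (y), x from -68 to 88 mm. The glass bed, 120 x 256 mm, is 50 mm above the worktop, in a rim 5 mm higher and 8 mm wide; behind it a ledge of that height reaches to the hinge. On the right (-y) a console 80 mm wide, 51 mm high, carries the two stacked controls at x = 0, y = -176 mm
- lid (a joint): hinge of the lid, rad: 0 closed, grows as the front edge goes up and back, 1.85 at its stop. The lid is a 0.35 kg shallow cover (158 x 272 x 28 mm, closed its top is 85 mm above the worktop). It falls shut below about 1.35 and falls open to the stop beyond it; the fall is damped. Open, it stands along the back of the bed, leaning back a little
- lid_hinge (a point): point on the lid's hinge axis, in the middle; the axis runs along the unit's y at the back of the unit, 60 mm above the worktop, 88 mm behind the origin. Fixed to the unit
- lid_handle (a point): middle of the lid's handle, a round steel rod 10 mm in diameter and 130 mm long, parallel to the hinge, held by a post at each end 38 mm in front of the lid's front edge, 196 mm from the hinge axis (and 9 mm above it, closed); closed, it is 69 mm above the worktop and 108 mm in front of the unit's origin. Moves with the lid
- knob (a joint): the small inner knob, rad: 0 at its off stop, grows clockwise seen from above (to 2.7); turn it anticlockwise to switch off. Stays where it is left (friction 0.03 N m)
- knob_grip (a point): point on the axis of the inner knob, a plain upright aluminium cylinder 28 mm in diameter that stands 32 mm high above the ring; this point is 83 mm above the worktop, 12 mm below the knob's top and 20 mm above its foot
- ring (a joint): the outer ring (range setting) under the knob, rad, grows clockwise from above; turns as easily as the knob and must stay as found
- ring_mark (a point): white mark on the top edge of the outer ring, 30 mm from the axis. The ring is a black knurled disc 64 mm in diameter, its top 62 mm above the worktop
- tray: shallow open dark steel tray, fixed, 112 mm (x) by 300 mm (y) outside, 104 x 292 mm inside; floor 4 mm above the worktop, rim 12 mm above the worktop. Origin at the worktop under its middle; yaw about vertical
- plate_0: one of up to four identical loose plates (2 to 4 are present), an aluminium block 60 x 36 x 12 mm with a dull grey 54 x 30 x 2 mm relief film on top, 14 mm thick in all, 80 g. Origin at the centre of the underside; x along the 60 mm length, y along the 36 mm width, z out of the film face. At the start it lies face up on the bed of the unit, its length about along the unit's x
- plate_1: one of up to four identical loose plates (2 to 4 are present), an aluminium block 60 x 36 x 12 mm with a dull grey 54 x 30 x 2 mm relief film on top, 14 mm thick in all, 80 g. Origin at the centre of the underside; x along the 60 mm length, y along the 36 mm width, z out of the film face. At the start it lies face up on the bed of the unit, its length about along the unit's x
- plate_2: one of up to four identical loose plates (2 to 4 are present), an aluminium block 60 x 36 x 12 mm with a dull grey 54 x 30 x 2 mm relief film on top, 14 mm thick in all, 80 g. Origin at the centre of the underside; x along the 60 mm length, y along the 36 mm width, z out of the film face. At the start it lies face up on the bed of the unit, its length about along the unit's x
- plate_3: one of up to four identical loose plates (2 to 4 are present), an aluminium block 60 x 36 x 12 mm with a dull grey 54 x 30 x 2 mm relief film on top, 14 mm thick in all, 80 g. Origin at the centre of the underside; x along the 60 mm length, y along the 36 mm width, z out of the film face. At the start it lies face up on the bed of the unit, its length about along the unit's x
- matchbox: bystander, stays where it is; origin at the centre of its underside. Matchbox 36 x 53 x 15 mm
- jar: bystander, stays where it is; origin at the centre of its underside. Jar with lid, 62 mm in diameter, 88 mm high
- masking_roll: bystander, stays where it is; origin at the centre of its underside. Roll of masking tape lying flat, 89 mm in diameter, 24 mm high

How it is judged:
By the outcome, as a careful person would: the job done as asked, in the order asked, and still so for the second after the job is handed in, with the robot touching nothing.
Of plate_0, plate_1, plate_2, plate_3 only 2 to 4 are there at a start; the rules pass over those that are not, and their reading is None.
At some moment in a run one of plate_0, plate_1, plate_2, plate_3 may be knocked a few centimetres aside while the robot is not near it.
Once in a run the grip may slacken for a moment while it holds something.
It also fails if it takes over 210 s, if anything falls off the work surface, if the arm or the gripper's body presses on something with over 40 N, if the wrist force passes 120 N, or if a joint passes its speed limit or range.

## Working session

There is one attempt and no reset: what is moved stays moved. The work goes in short steps, Python scripts to look and compute and a tool call to move; the robot and the scene stay as the last step left them, time stands still between calls to the robot, and variables do not carry over. Pictures are saved under pics/ and viewed, at most 14 in all, crops included, and the job is handed in when it is done.

Besides the shell and the picture viewer there is one more tool, called after "Call:" by a JSON object that holds its "method" and its "body", one argument or row to a line. drive_tool: Moves the arm, as the interface text tells. Its arguments: {"type":"object","properties":{"deltas":{"type":"array","items":{"type":"object","properties":{"linear":{"type":"array","items":{"type":"number"}},"twist":{"type":"number"},"claw":{"type":"number"}}}},"squeeze":{"type":"number"}},"required":["deltas"]}

```bash
mkdir -p pics; ls
cat > h.py <<'E'
import numpy as np, cv2
from rig import sensors, eyes, manip
def snap(name, f):
    m=eyes.camera_model(name); im=eyes.get_image(name)
    cv2.imwrite(f'pics/{f}.png', im[:,:,::-1]); return im,m
def ray(m,px,z):
    """pixels (N,2) -> world points on plane z"""
    K=np.array(m['intrinsics']);R=np.array(m['R']);t=np.array(m['t'])
    n=cv2.undistortPoints(np.array(px,float).reshape(-1,1,2),K,np.array(m['dist'])).reshape(-1,2)
    d=np.c_[n,np.ones(len(n))]@R; c=-R.T@t
    return c+d*((z-c[2])/d[:,2])[:,None]
def proj(m,X):
    p,_=cv2.projectPoints(np.array(X,float).reshape(-1,1,3),cv2.Rodrigues(np.array(m['R']))[0],np.array(m['t']),np.array(m['intrinsics']),np.array(m['dist']))
    return p.reshape(-1,2)
E
python3 - <<'E'
from h import *
for n in ('top','scene'):
    im,m=snap(n,n+'0'); print(n,-np.array(m['R']).T@m['t'])
print(sensors.get_state())
E
```

```text
pics
top [ 0.40707994 -0.17171756  1.65691963]
scene [-0.51829494 -0.88791062  0.97084872]
{'clock': 0.1, 'qpos': array([-1.31699350e+00,  2.76512475e-01,  1.50601939e+00, -1.52068398e-05,
        1.36068630e+00, -1.20977827e-01]), 'qd': array([-1.59997049e-03, -2.06456874e-03, -3.07191972e-03, -8.59604137e-04,
        9.81492185e-07,  2.39870995e-03]), 'effort': array([ 1.02186030e-03, -4.17701375e+01, -2.46403706e+01, -1.16959186e-04,
        5.85603542e-03,  5.32456212e-06]), 'position': array([ 0.21035966, -0.53458222,  0.20333211]), 'ee_rot': array([-8.10470742e-04,  9.82493129e-01,  1.86297049e-01, -6.13560046e-05]), 'contact_force': array([0.4210827 , 0.93702038, 0.4719199 ]), 'moment': array([-0.00395975,  0.00928319, -0.03363751]), 'gripper_force': 0.0, 'width': 0.08533746975442463}
```

View pics/top0.png

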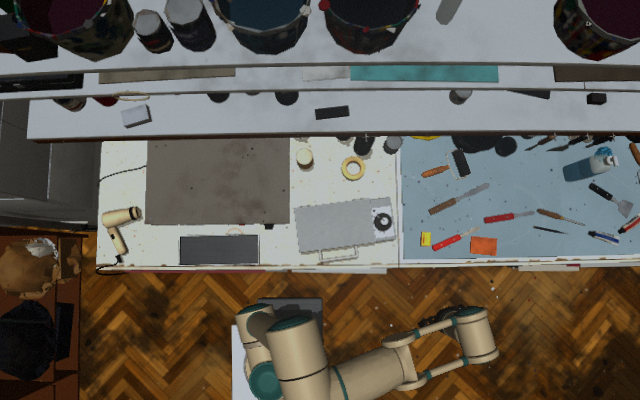

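View pics/scene0.png

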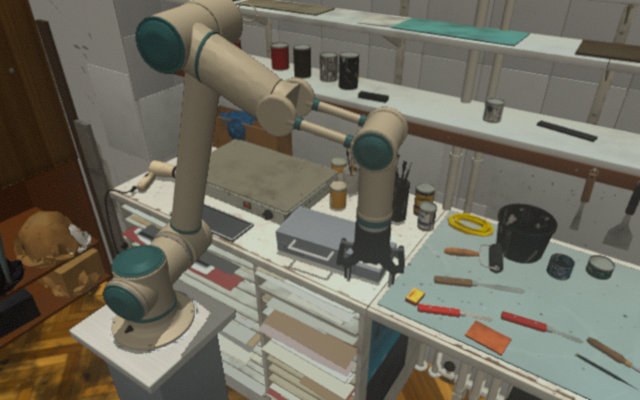

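The top view shows the unit (lid around px 345,225; knob 382,222; handle 338,256), the tray (180–258, 236–264), the roll, the jar and the yellow matchbox. I'll measure on an enlarged crop.

Run:
```python
from h import *
im=cv2.imread('pics/top0.png')
c=cv2.resize(im[185:275,170:440],None,fx=2.96,fy=2.96,interpolation=cv2.INTER_CUBIC)
cv2.imwrite('pics/c0.png',c)
m=eyes.camera_model('top')
g=cv2.cvtColor(im,cv2.COLOR_BGR2GRAY)
# tray
mask=((g<100).astype(np.uint8)*255); mask[:232]=0;mask[270:]=0;mask[:,:172]=0;mask[:,266:]=0
cs,_=cv2.findContours(mask,0,2); k=max(cs,key=cv2.contourArea)
r=cv2.minAreaRect(ray(m,k.reshape(-1,2),0.012)[:,:2].astype(np.float32)*1000);print('tray',r)
print('ppm',np.diff(ray(m,[[340,225],[341,225]],0.08),axis=0))
```

```text
tray ((423.9252624511719, 208.72760009765625), (111.49241638183594, 293.9549560546875), 1.085669994354248)
ppm [[-4.40840282e-05 -3.55263073e-03  0.00000000e+00]]
```

View pics/c0.png

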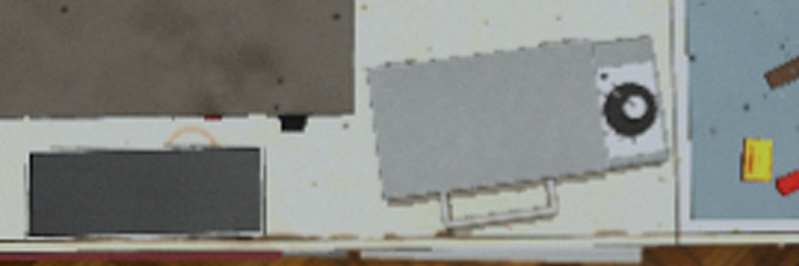

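The crop shows lid corners at about (368,68), (383,200), the handle rod from (447,226) to (556,213), and the knob at (632,107) on a black ring.

Run:
```python
from h import *
m=eyes.camera_model('top')
f=lambda p,z: (ray(m,np.array(p)/2.96+[169.7,184.7],z)*1000).round(1)[:,:2]
L=f([[368,68],[383,200],[592,41]],.085);print('lid',L)
H=f([[447,226],[556,213]],.072);print('handle',H)
k=f([[632,107]],.094)[0]
im=cv2.imread('pics/top0.png');g=cv2.cvtColor(im,cv2.COLOR_BGR2GRAY)
s=g[205:242,368:400];mask=(s<80).astype(np.uint8)
cs,_=cv2.findContours(mask,0,2);kk=max(cs,key=cv2.contourArea);(c,r)=cv2.minEnclosingCircle(kk)
ring=ray(m,[[c[0]+368,c[1]+205]],.062)[0]*1000;print('knob',k,'ring',ring,r)
yaw=np.arctan2(L[0][1]-L[2][1],L[0][0]-L[2][0])-np.pi/2; yh=np.arctan2(H[0][1]-H[1][1],H[0][0]-H[1][0])-np.pi/2
print('yaw',np.degrees(yaw),np.degrees(yh))
for y in (yaw,yh,(yaw+yh)/2):
  R=np.array([[np.cos(y),-np.sin(y)],[np.sin(y),np.cos(y)]])
  print('origin from knob',ring[:2]-R@[0,-176],' from handle',H.mean(0)-R@[-108,0])
```

```text
lid [[ 572.1  -79.7]
 [ 413.9  -96.6]
 [ 601.4 -349.8]]
handle [[ 382.1 -172.3]
 [ 396.  -303.1]]
knob [ 520.5 -394.5] ring [ 520.49575719 -396.46980278   62.        ] 8.746527671813965
yaw 6.191142009422529 6.066005321413723
origin from knob [ 501.51492146 -221.49629657]  from handle [ 496.42010608 -226.05266898]
origin from knob [ 501.89711682 -221.45525888]  from handle [ 496.4452883  -226.28719796]
origin from knob [ 501.70600794 -221.47567339]  from handle [ 496.43276122 -226.16992659]
```

Call:
{"method": "drive_tool", "body": {
  "deltas": [
    {"linear": [310,140,0],"twist": -50,"claw": 0.5},
    {"linear": [310,140,0],"twist": -50,"claw": 0.5},
    {"linear": [310,140,0],"twist": -50,"claw": 0.5},
    {"linear": [310,140,0],"twist": -50,"claw": 0.5},
    {"linear": [310,140,0],"twist": -50,"claw": 0.5},
    {"linear": [310,140,0],"twist": -50,"claw": 0.5},
    {"linear": [310,140,0],"twist": -50,"claw": 0.5},
    {"linear": [310,140,0],"twist": -50,"claw": 0.5},
    {"linear": [310,140,0],"twist": -50,"claw": 0.5},
    {"linear": [310,140,0],"twist": -50,"claw": 0.5},
    {"linear": [310,140,0],"twist": -50,"claw": 0.5},
    {"linear": [310,140,0],"twist": -50,"claw": 0.5}
  ]
}}

```text
clock: 1.1
position: [0.5198, -0.3951, 0.2035]
ee_rot: [0.0, 0.969, -0.246, -0.001]
contact_force: [0.4, -0.6, -0.1]
width: 0.0427
gripper_force: 0.0
```

Run:
```python
from h import *
im,m=snap('wrist','w1'); s=sensors.get_state()
print(s['qpos'],s['position'],s['ee_rot'],s['width'])
print(-np.array(m['R']).T@m['t'],m['R'])
```

```text
[-7.56726557e-01  3.94889242e-01  1.32577812e+00 -8.72729613e-04
  1.42210735e+00  1.31268026e+00] [ 0.51940108 -0.39545503  0.20374055] [ 8.99460203e-05  9.69099824e-01 -2.46667785e-01 -7.26241286e-04] 0.04283362329583961
[ 0.58345064 -0.42902098  0.37250879] [[-4.78048190e-01 -8.78333123e-01  9.23405204e-04]
 [-8.42932075e-01  4.59075509e-01  2.80562282e-01]
 [-2.46851058e-01  1.33343923e-01 -9.59835378e-01]]
```

View pics/w1.png

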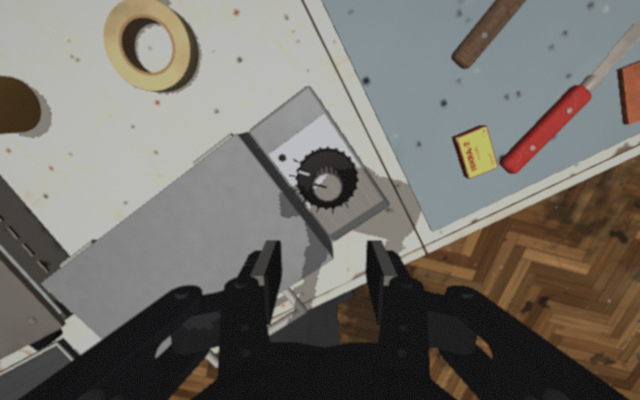

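The wrist view shows the knob (top disc about 327,187) inside the black ring, centred at about (327,180). The ring mark is on the left at (305,172), and the jar and roll are well away.

```bash
cat > mk.py <<'E'
from h import *
def ringfit(im,m,cx,cy,R=48):
    g=cv2.cvtColor(im,cv2.COLOR_RGB2GRAY).copy()
    mask=np.zeros_like(g); cv2.circle(mask,(cx,cy),R,255,-1)
    d=((g<60)&(mask>0)).astype(np.uint8)
    cs,_=cv2.findContours(d,cv2.RETR_EXTERNAL,2);k=max(cs,key=cv2.contourArea)
    e=cv2.fitEllipse(cv2.convexHull(k)); 
    w=ray(m,cv2.convexHull(k).reshape(-1,2),.062)[:,:2].astype(np.float32)*1000
    return e,cv2.minEnclosingCircle(w),cv2.fitEllipse(w)
if __name__=='__main__':
    im=cv2.imread('pics/w1.png')[:,:,::-1].copy(); m=eyes.camera_model('wrist')
    print(ringfit(im,m,327,180))
    print('knobtop',ray(m,[[327,187]],.094)*1000,'mark',ray(m,[[305,172]],.062)*1000)
    print('tcp px',proj(m,sensors.get_state()['position']))
    z=cv2.resize(im[120:240,260:400],None,fx=4,fy=4,interpolation=2)[:,:,::-1];cv2.imwrite('pics/w1z.png',z)
E
python3 mk.py
```

```text
(((326.6203918457031, 178.29470825195312), (59.91097640991211, 60.562252044677734), 76.3293685913086), ((520.9476318359375, -399.8973388671875), 32.168636322021484), ((521.0492553710938, -399.8194580078125), (62.8701286315918, 63.5821647644043), 56.65049362182617))
knobtop [[ 520.61969777 -399.59224297   94.        ]] mark [[ 538.3568615  -383.82067406   62.        ]]
tcp px [[324.13082145 236.17813399]]
```

View pics/w1z.png

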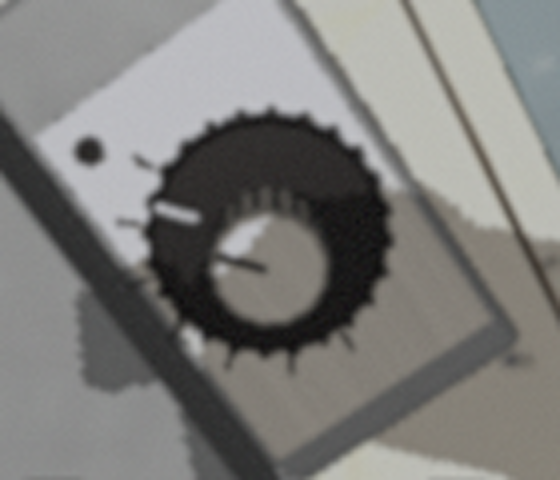

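Call:
{"method": "drive_tool", "body": {
  "deltas": [
    {"linear": [1,-4,0],"twist": -55,"claw": 0.5},
    {"linear": [1,-4,0],"twist": -55,"claw": 0.5},
    {"linear": [1,-4,0],"twist": -55,"claw": 0.5},
    {"linear": [1,-4,0],"twist": -55,"claw": 0.5},
    {"linear": [1,-4,0],"twist": -55,"claw": 0.5},
    {"linear": [1,-4,0],"twist": -55,"claw": 0.5},
    {"linear": [1,-4,0],"twist": -55,"claw": 0.5},
    {"linear": [1,-4,0],"twist": -55,"claw": 0.5},
    {"linear": [1,-4,-40],"twist": -55,"claw": 0.5},
    {"linear": [1,-4,-80],"twist": -55,"claw": 0.5},
    {"linear": [1,-4,-100],"twist": -55,"claw": 0.5},
    {"linear": [1,-4,-100],"twist": -55,"claw": 0.5}
  ]
}}

```text
clock: 2.15
position: [0.5168, -0.3972, 0.0987]
ee_rot: [0.0, 0.745, -0.667, -0.006]
contact_force: [-0.3, 0.8, -0.9]
width: 0.0426
gripper_force: 0.0
```

Call:
{"method": "drive_tool", "body": {
  "deltas": [
    {"linear": [0,0,-12],"twist": 0,"claw": 0.5},
    {"linear": [0,0,-24],"twist": 0,"claw": 0.5},
    {"linear": [0,0,-24],"twist": 0,"claw": 0.5},
    {"linear": [0,0,-24],"twist": 0,"claw": 0.5},
    {"linear": [0,0,-24],"twist": 0,"claw": 0.2},
    {"linear": [0,0,-24],"twist": 0,"claw": 0.2},
    {"linear": [0,0,-24],"twist": 0,"claw": 0.2},
    {"linear": [0,0,-24],"twist": 0,"claw": 0.2}
  ],
  "squeeze": 30
}}

```text
clock: 2.82
position: [0.5218, -0.3994, 0.081]
ee_rot: [0.0, 0.746, -0.666, 0.001]
contact_force: [-1.0, 0.8, -0.4]
width: 0.0172
gripper_force: 0.0
```

Run:
```python
from h import *
im,m=snap('wrist','w2'); s=sensors.get_state()
print(s['position'],s['width'],s['gripper_force'],s['contact_force'],proj(m,[s['position'],[.5208,-.3997,.094],[.5208,-.3997,.062]]))
```

```text
[ 0.52170815 -0.3992938   0.08076811] 0.016940023902881074 0.0 [0.15165378 0.24792924 0.20987526] [[325.26402872 235.17144494]
 [327.07695832 243.95240672]
 [326.58274689 223.59490701]]
```

View pics/w2.png

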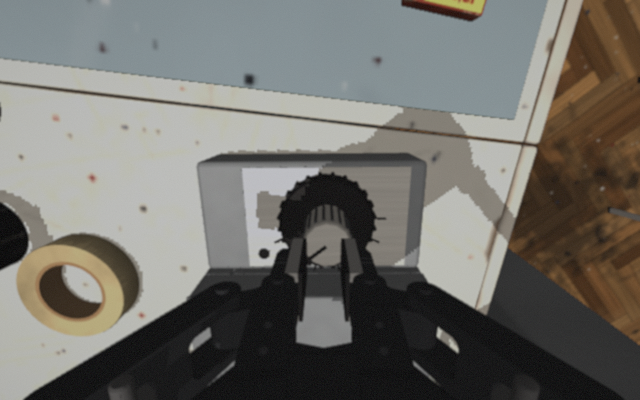

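Run:
```python
import cv2
im=cv2.imread('pics/w2.png')
cv2.imwrite('pics/w2z.png',cv2.convertScaleAbs(cv2.resize(im[160:330,240:420],None,fx=4,fy=3.5,interpolation=2),alpha=2.2))
```

```text
(no output)
```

View pics/w2z.png

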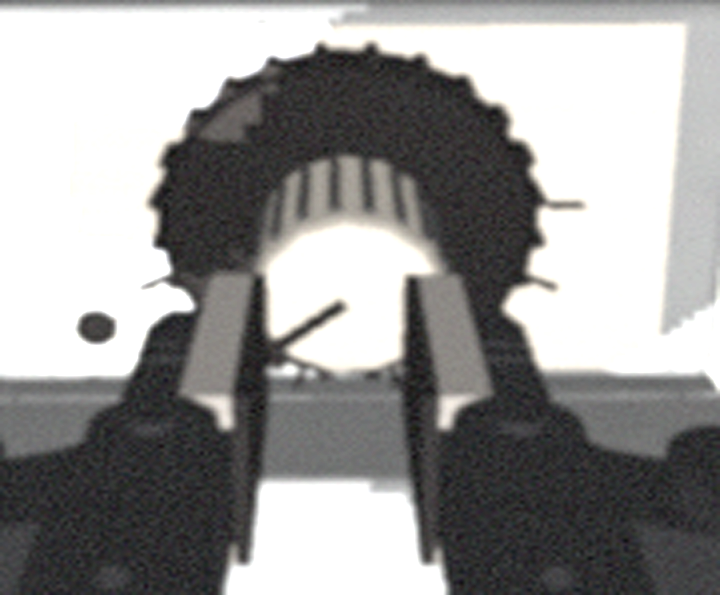

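Run:
```python
from h import *
from scipy.spatial.transform import Rotation as Ro
m=eyes.camera_model('wrist'); s=sensors.get_state()
w,x,y,z=s['ee_rot'];R=Ro.from_quat([x,y,z,w]).as_matrix();p=s['position']
print(m['intrinsics'][0],-np.array(m['R']).T@m['t'])
for zz in (.011,.0,-.008,-.02,-.03):
  print(zz,proj(m,[p+R@[a,b,zz] for a in(.011,-.011) for b in (.0085,-.0085)]).round(0).tolist())
print('knob top edge',proj(m,[np.array([.5208,-.3997,.095])+R@[a,b,0] for a,b in((.014,0),(-.014,0),(0,.014),(0,-.014))]))
```

```text
[305.60499737   0.         323.38315677] [ 0.53051062 -0.4698139   0.24996853]
0.011 [[339.0, 212.0], [311.0, 212.0], [338.0, 244.0], [312.0, 244.0]]
0.0 [[340.0, 218.0], [311.0, 218.0], [339.0, 252.0], [311.0, 252.0]]
-0.008 [[340.0, 222.0], [310.0, 222.0], [340.0, 258.0], [311.0, 258.0]]
-0.02 [[342.0, 231.0], [309.0, 231.0], [341.0, 268.0], [310.0, 268.0]]
-0.03 [[343.0, 238.0], [308.0, 238.0], [342.0, 278.0], [309.0, 278.0]]
knob top edge [[327.06087975 220.76609734]
 [326.94380052 267.47021617]
 [352.39190344 244.64265934]
 [301.61447827 244.67293622]]
```

Run:
```python
from h import *
from scipy.spatial.transform import Rotation as Ro
m=eyes.camera_model('scene')
R=Ro.from_quat([.98249,.1863,0,0]).as_matrix();p=np.array([.21036,-.53458,.20333])
for zz in (.011,-.002,-.03): print(zz,proj(m,[p+R@[a,b,zz] for a in (.011,-.011) for b in (.05,-.05)]).round(0).tolist())
a=cv2.imread('pics/scene0.png')[200:300,310:430]
im,_=snap('scene','scene1'); q=proj(m,[.5208,-.3997,.095])[0].astype(int);print(q)
b=cv2.cvtColor(im,cv2.COLOR_RGB2BGR)[q[1]-50:q[1]+50,q[0]-60:q[0]+60]
cv2.imwrite('pics/s1z.png',cv2.resize(np.hstack([a,b]),None,fx=3.3,fy=3.3,interpolation=2))
```

```text
0.011 [[389.0, 297.0], [346.0, 290.0], [388.0, 303.0], [345.0, 297.0]]
-0.002 [[390.0, 292.0], [347.0, 286.0], [389.0, 299.0], [345.0, 293.0]]
-0.03 [[391.0, 283.0], [347.0, 277.0], [390.0, 290.0], [345.0, 284.0]]
[375 241]
```

View pics/s1z.png

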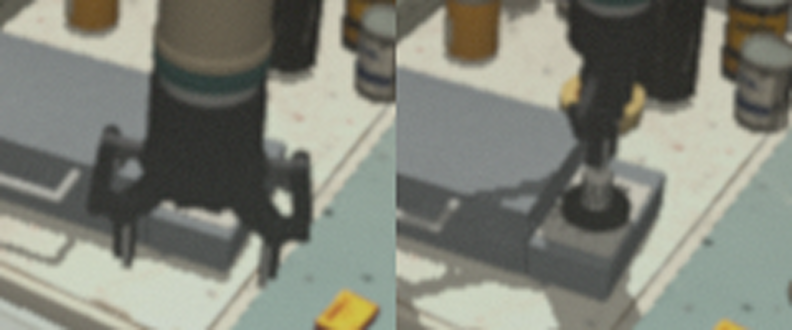

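The scene crop shows the fingertips still above the knob. The real tips are about 3 cm farther back than the stated TCP offset, so I'll reopen, go lower carefully and close by feel.

Call:
{"method": "drive_tool", "body": {
  "deltas": [
    {"linear": [-1,0,0],"twist": 0,"claw": 0.5},
    {"linear": [-1,0,0],"twist": 0,"claw": 0.5},
    {"linear": [-1,0,0],"twist": 0,"claw": 0.5},
    {"linear": [-1,0,-8],"twist": 0,"claw": 0.5},
    {"linear": [-1,0,-16],"twist": 0,"claw": 0.5},
    {"linear": [-1,0,-24],"twist": 0,"claw": 0.5},
    {"linear": [-1,0,-30],"twist": 0,"claw": 0.5},
    {"linear": [-1,0,-30],"twist": 0,"claw": 0.5}
  ]
}}

```text
clock: 3.58
position: [0.5193, -0.398, 0.0477]
ee_rot: [-0.0, 0.746, -0.666, -0.002]
contact_force: [0.3, 0.6, -0.2]
width: 0.0425
gripper_force: 0.0
```

Call:
{"method": "drive_tool", "body": {
  "deltas": [
    {"linear": [0,0,0],"twist": 0,"claw": 0.2},
    {"linear": [0,0,0],"twist": 0,"claw": 0.2},
    {"linear": [0,0,0],"twist": 0,"claw": 0.2},
    {"linear": [0,0,0],"twist": 0,"claw": 0.2},
    {"linear": [0,0,0],"twist": 0,"claw": 0.2}
  ],
  "squeeze": 20
}}

```text
clock: 4.0
position: [0.5198, -0.3989, 0.0497]
ee_rot: [0.0, 0.746, -0.666, -0.001]
contact_force: [-2.3, -0.8, -4.0]
width: 0.0266
gripper_force: 20.3
```

Run:
```python
from h import *
a,m=snap('wrist','w3'); b,ms=snap('scene','scene2'); s=sensors.get_state()
print(s['position'],s['width'],s['gripper_force'],s['contact_force'],s['moment'])
A=cv2.resize(a[150:330,230:420],(400,380),interpolation=2);B=cv2.resize(b[191:291,320:425],(400,380),interpolation=2)
cv2.imwrite('pics/w3z.png',cv2.convertScaleAbs(np.hstack([A,B])[:,:,::-1],alpha=1.6))
```

```text
[ 0.51982807 -0.39896009  0.04978131] 0.02737322035792164 20.275404870626517 [-2.19727584 -0.17833153 -4.59748855] [-0.06821712  0.3482845   0.025716  ]
```

View pics/w3z.png

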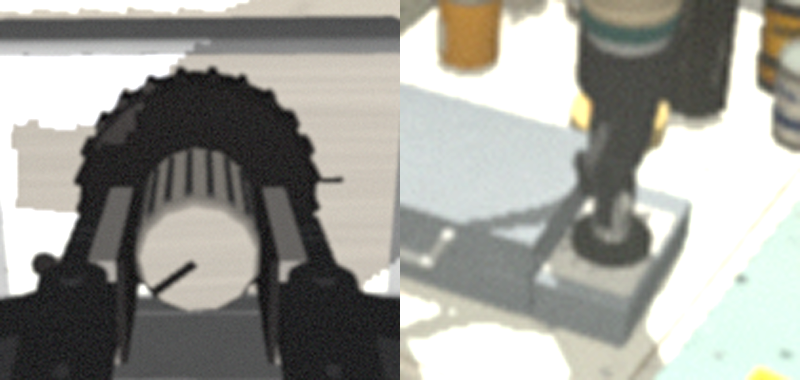

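The fingers now hold the knob (27–28 mm, 20 N) with the tips clear above the ring. I'll turn it anticlockwise in stages while watching the moment.

Call:
{"method": "drive_tool", "body": {
  "deltas": [
    {"linear": [0,0,0],"twist": 6,"claw": 0.2},
    {"linear": [0,0,0],"twist": 12,"claw": 0.2},
    {"linear": [0,0,0],"twist": 18,"claw": 0.2},
    {"linear": [0,0,0],"twist": 24,"claw": 0.2},
    {"linear": [0,0,0],"twist": 30,"claw": 0.2},
    {"linear": [0,0,0],"twist": 30,"claw": 0.2}
  ]
}}

```text
clock: 4.6
position: [0.5198, -0.399, 0.0498]
ee_rot: [0.0, 0.893, -0.45, -0.001]
contact_force: [-2.9, 0.2, -5.2]
width: 0.0272
gripper_force: 20.3
```

```bash
cat > st.py <<'E'
from h import *
s=sensors.get_state(); w,x,y,z=s['ee_rot']
print(s['position'].round(4),'yaw',np.degrees(2*np.arctan2(y,x)).round(1),'w',round(s['width'],4),s['gripper_force'],s['contact_force'].round(1),s['moment'].round(3),s['qpos'].round(2),s['clock'])
E
python3 st.py
```

```text
[ 0.5198 -0.399   0.0498] yaw -53.4 w 0.0272 20.283744080225006 [-2.9  0.2 -5.2] [-0.111  0.385  0.064] [-0.76  0.51  1.54 -0.    1.1   1.74] 4.6
```

Call:
{"method": "drive_tool", "body": {
  "deltas": [
    {"linear": [0,0,0],"twist": 6,"claw": 0.2},
    {"linear": [0,0,0],"twist": 12,"claw": 0.2},
    {"linear": [0,0,0],"twist": 18,"claw": 0.2},
    {"linear": [0,0,0],"twist": 24,"claw": 0.2},
    {"linear": [0,0,0],"twist": 30,"claw": 0.2},
    {"linear": [0,0,0],"twist": 30,"claw": 0.2}
  ]
}}

```text
clock: 5.1
position: [0.5198, -0.399, 0.0498]
ee_rot: [-0.0, 0.979, -0.204, -0.001]
contact_force: [-2.9, -2.0, -5.0]
width: 0.0266
gripper_force: 20.3
```

```bash
python3 st.py
```

```text
[ 0.5198 -0.399   0.0498] yaw -23.6 w 0.0266 20.262883337563835 [-2.9 -2.  -5. ] [-0.037  0.477  0.076] [-0.76  0.51  1.54 -0.    1.1   1.22] 5.1
```

Call:
{"method": "drive_tool", "body": {
  "deltas": [
    {"linear": [0,0,0],"twist": 6,"claw": 0.2},
    {"linear": [0,0,0],"twist": 12,"claw": 0.2},
    {"linear": [0,0,0],"twist": 18,"claw": 0.2},
    {"linear": [0,0,0],"twist": 20,"claw": 0.2},
    {"linear": [0,0,0],"twist": 20,"claw": 0.2}
  ]
}}

```text
clock: 5.52
position: [0.5198, -0.399, 0.0497]
ee_rot: [-0.0, 0.999, -0.033, -0.001]
contact_force: [-3.1, -1.1, -4.9]
width: 0.0269
gripper_force: 20.2
```

```bash
python3 st.py
```

```text
[ 0.5198 -0.399   0.0497] yaw -3.7 w 0.0269 20.23488881648518 [-3.1 -1.1 -4.9] [-0.15   0.508  0.032] [-0.76  0.51  1.54 -0.    1.1   0.88] 5.5167
```

Call:
{"method": "drive_tool", "body": {
  "deltas": [
    {"linear": [0,0,0],"twist": 6,"claw": 0.2},
    {"linear": [0,0,0],"twist": 12,"claw": 0.2},
    {"linear": [0,0,0],"twist": 18,"claw": 0.2},
    {"linear": [0,0,0],"twist": 24,"claw": 0.2},
    {"linear": [0,0,0],"twist": 24,"claw": 0.2}
  ]
}}

```text
clock: 5.93
position: [0.5198, -0.399, 0.0497]
ee_rot: [-0.0, 0.984, 0.177, -0.001]
contact_force: [-3.8, -1.4, -6.2]
width: 0.0267
gripper_force: 20.2
```

```bash
python3 st.py
```

```text
[ 0.5198 -0.399   0.0497] yaw 20.4 w 0.0267 20.224043969647028 [-3.8 -1.4 -6.2] [-0.119  0.62  -0.001] [-0.76  0.51  1.54 -0.    1.1   0.46] 5.9333
```

Call:
{"method": "drive_tool", "body": {
  "deltas": [
    {"linear": [0,0,0],"twist": 6,"claw": 0.2},
    {"linear": [0,0,0],"twist": 12,"claw": 0.2},
    {"linear": [0,0,0],"twist": 18,"claw": 0.2},
    {"linear": [0,0,0],"twist": 20,"claw": 0.2},
    {"linear": [0,0,0],"twist": 20,"claw": 0.2}
  ]
}}

```text
clock: 6.35
position: [0.5198, -0.399, 0.0497]
ee_rot: [-0.0, 0.939, 0.344, -0.001]
contact_force: [-3.6, -1.1, -5.8]
width: 0.0267
gripper_force: 20.2
```

```bash
python3 st.py
```

```text
[ 0.5198 -0.399   0.0497] yaw 40.2 w 0.0267 20.218275205115788 [-3.6 -1.1 -5.8] [-0.153  0.694 -0.013] [-0.76  0.51  1.54 -0.    1.1   0.11] 6.35
```

```bash
cat > ptr.py <<'E'
from h import *
def prof(im,m,c=(.5208,-.3997)):
    g=cv2.cvtColor(im,cv2.COLOR_RGB2GRAY).astype(np.float32)
    a=np.radians(np.arange(0,360,6)); v=[]
    for t in a: # world angle
        P=[[c[0]+r*np.cos(t),c[1]+r*np.sin(t),.0945] for r in np.linspace(.004,.010,7)]
        p=proj(m,P).astype(np.float32); v.append(cv2.remap(g,p[:,:1].copy(),p[:,1:].copy(),1).mean())
    return np.array(v)
if __name__=='__main__':
    im,m=snap('wrist','w4'); v=prof(im,m); o=np.argsort(v)[:6]; print([(int(i*6),int(v[i])) for i in o],int(np.median(v)))
E
python3 ptr.py
python3 - <<'E'
from h import *
print(proj(eyes.camera_model('wrist'),[.5208,-.3997,.095]))
E
```

```text
[(162, 30), (168, 41), (156, 73), (174, 95), (150, 103), (144, 116)] 124
[[324.57591411 274.4469591 ]]
```

Call:
{"method": "drive_tool", "body": {
  "deltas": [
    {"linear": [0,0,0],"twist": 5,"claw": 0.2},
    {"linear": [0,0,0],"twist": 10,"claw": 0.2},
    {"linear": [0,0,0],"twist": 15,"claw": 0.2},
    {"linear": [0,0,0],"twist": 15,"claw": 0.2}
  ]
}}

```text
clock: 6.73
position: [0.5198, -0.399, 0.0497]
ee_rot: [-0.001, 0.886, 0.464, -0.001]
contact_force: [-3.8, -2.0, -7.2]
width: 0.0269
gripper_force: 20.2
```

```bash
python3 st.py; python3 ptr.py
```

```text
[ 0.5198 -0.399   0.0497] yaw 55.3 w 0.0269 20.20656363107264 [-3.8 -2.  -7.2] [-0.18   0.741 -0.007] [-0.76  0.51  1.54 -0.    1.1  -0.16] 6.7333
[(180, 25), (174, 51), (186, 68), (168, 91), (162, 111), (192, 112)] 125
```

Call:
{"method": "drive_tool", "body": {
  "deltas": [
    {"linear": [0,0,0],"twist": 5,"claw": 0.2},
    {"linear": [0,0,0],"twist": 10,"claw": 0.2},
    {"linear": [0,0,0],"twist": 15,"claw": 0.2},
    {"linear": [0,0,0],"twist": 15,"claw": 0.2}
  ]
}}

```text
clock: 7.12
position: [0.5205, -0.3971, 0.0499]
ee_rot: [-0.001, 0.818, 0.575, 0.001]
contact_force: [-3.3, 4.4, -5.0]
width: 0.0267
gripper_force: 20.1
```

```bash
python3 st.py; python3 ptr.py
```

```text
[ 0.5205 -0.3971  0.0499] yaw 70.3 w 0.0267 20.07533361436799 [-3.3  4.4 -5. ] [ 0.628  0.496 -0.189] [-0.76  0.51  1.54  0.    1.1  -0.42] 7.1167
[(180, 32), (186, 37), (174, 76), (192, 92), (168, 105), (162, 118)] 126
```

The pointer has stopped at about 182° and the moment jumped to −0.19 N m, so the knob is at its off stop. I'll release it, rise and move above the handle.

Call:
{"method": "drive_tool", "body": {
  "deltas": [
    {"linear": [0,0,0],"twist": 0,"claw": 0.5},
    {"linear": [0,0,0],"twist": 0,"claw": 0.5},
    {"linear": [0,0,0],"twist": 0,"claw": 0.5},
    {"linear": [0,0,20],"twist": 0,"claw": 0.5},
    {"linear": [0,0,50],"twist": 0,"claw": 0.5},
    {"linear": [0,0,90],"twist": 0,"claw": 0.5},
    {"linear": [0,0,130],"twist": 0,"claw": 0.5},
    {"linear": [0,0,130],"twist": 0,"claw": 0.5}
  ]
}}

```text
clock: 7.83
position: [0.5255, -0.4037, 0.191]
ee_rot: [0.01, 0.817, 0.576, 0.002]
contact_force: [1.6, -1.3, 0.8]
width: 0.043
gripper_force: 0.0
```

```bash
python3 st.py
python3 - <<'E'
from h import *; from mk import ringfit; from ptr import prof
im,m=snap('wrist','w5'); c=proj(m,[.5208,-.3997,.062])[0].astype(int); print(c); 
print(ringfit(im,m,*map(int,c))[2])
v=prof(im,m);o=np.argsort(v)[:4];print([(int(i*6),int(v[i])) for i in o])
def mark(im,m,c):
    g=cv2.cvtColor(im,cv2.COLOR_RGB2GRAY).astype(np.float32)
    a=np.radians(np.arange(0,360,3));v=[]
    for t in a:
        p=proj(m,[[c[0]+r*np.cos(t),c[1]+r*np.sin(t),.062] for r in np.linspace(.022,.029,6)]).astype(np.float32)
        v.append(cv2.remap(g,p[:,:1].copy(),p[:,1:].copy(),1).mean())
    o=np.argsort(v)[::-1][:5]; return [(int(i*3),int(v[i])) for i in o]
print('mark now',mark(im,m,(.5208,-.3997)))
m1=dict(m);
E
```

```text
[ 0.5255 -0.4037  0.191 ] yaw 70.4 w 0.043 0.0 [ 1.6 -1.3  0.8] [-0.005  0.     0.005] [-0.76  0.4   1.34  0.    1.37 -0.42] 7.8333
[314 181]
((521.078125, -398.5497131347656), (62.93365478515625, 63.7327995300293), 179.03953552246094)
[(180, 64), (186, 66), (174, 86), (192, 91)]
mark now [(45, 163), (48, 126), (42, 111), (51, 62), (39, 52)]
```

Call:
{"method": "drive_tool", "body": {
  "deltas": [
    {"linear": [-125,160,0],"twist": 26,"claw": 0.4},
    {"linear": [-125,160,0],"twist": 26,"claw": 0.4},
    {"linear": [-125,160,0],"twist": 26,"claw": 0.4},
    {"linear": [-125,160,0],"twist": 26,"claw": 0.4},
    {"linear": [-125,160,0],"twist": 26,"claw": 0.4},
    {"linear": [-125,160,0],"twist": 26,"claw": 0.4},
    {"linear": [-125,160,0],"twist": 26,"claw": 0.4},
    {"linear": [-125,160,0],"twist": 26,"claw": 0.4},
    {"linear": [-125,160,0],"twist": 26,"claw": 0.4}
  ]
}}

```text
clock: 8.63
position: [0.3968, -0.2405, 0.1804]
ee_rot: [0.001, 0.666, 0.746, 0.0]
contact_force: [-0.3, 0.4, -0.3]
width: 0.0341
gripper_force: 0.0
```

```bash
python3 st.py
python3 - <<'E'
from h import *
im,m=snap('wrist','w6'); print(proj(m,[[.3947,-.2362,.069],[.3889,-.2377,.069]]))
E
```

```text
[ 0.3968 -0.2405  0.1804] yaw 96.4 w 0.0341 0.0 [-0.3  0.4 -0.3] [ 0.043  0.007 -0.007] [-0.69  0.12  1.77 -0.    1.25 -0.81] 8.6333
[[320.44630738 183.63066575]
 [314.15689858 184.50841514]]
```

View pics/w6.png

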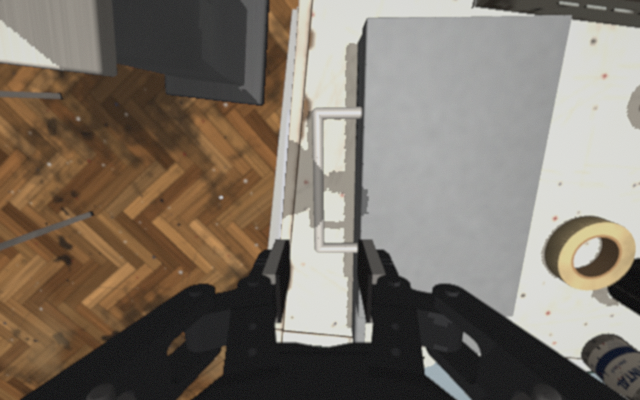

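The wrist view shows the handle rod at column 319, rows 113–247, centred between the fingers to within about 3 mm, so the handle is at about (393.5, −234). I'll descend onto it.

Call:
{"method": "drive_tool", "body": {
  "deltas": [
    {"linear": [-3,5,-40],"twist": 0,"claw": 0.36},
    {"linear": [-3,5,-80],"twist": 0,"claw": 0.36},
    {"linear": [-3,5,-110],"twist": 0,"claw": 0.36},
    {"linear": [-3,5,-130],"twist": 0,"claw": 0.36},
    {"linear": [-3,5,-142],"twist": 0,"claw": 0.36},
    {"linear": [-3,5,-150],"twist": 0,"claw": 0.36},
    {"linear": [-3,5,-150],"twist": 0,"claw": 0.36}
  ]
}}

```text
clock: 9.27
position: [0.3922, -0.2342, 0.0283]
ee_rot: [-0.002, 0.666, 0.746, -0.0]
contact_force: [0.1, 0.1, 0.9]
width: 0.0309
gripper_force: 0.0
```

Call:
{"method": "drive_tool", "body": {
  "deltas": [
    {"linear": [0,0,0],"twist": 0,"claw": 0.0},
    {"linear": [0,0,0],"twist": 0,"claw": 0.0},
    {"linear": [0,0,0],"twist": 0,"claw": 0.0},
    {"linear": [0,0,0],"twist": 0,"claw": 0.0},
    {"linear": [0,0,0],"twist": 0,"claw": 0.0}
  ],
  "squeeze": 30
}}

```text
clock: 9.68
position: [0.3913, -0.2352, 0.0309]
ee_rot: [-0.0, 0.665, 0.747, -0.001]
contact_force: [-4.2, -3.3, -1.7]
width: 0.0091
gripper_force: 29.2
```

```bash
python3 st.py
```

```text
[ 0.3913 -0.2352  0.0309] yaw 96.6 w 0.0091 29.196438789367676 [-4.2 -3.3 -1.7] [-0.472  0.809  0.064] [-0.69  0.28  2.   -0.    0.86 -0.8 ] 9.6833
```

The rod is gripped. Next is the arc about the hinge, first part.

Call:
{"method": "drive_tool", "body": {
  "deltas": [
    {"linear": [2,0,19.5],"twist": 0,"claw": 0.0},
    {"linear": [5.7,0.6,39],"twist": 0,"claw": 0.0},
    {"linear": [11.3,1.2,57.5],"twist": 0,"claw": 0.0},
    {"linear": [19,2,75.5],"twist": 0,"claw": 0.0},
    {"linear": [28,3,93],"twist": 0,"claw": 0.0},
    {"linear": [39,4,109],"twist": 0,"claw": 0.0},
    {"linear": [39,4,109],"twist": 0,"claw": 0.0}
  ]
}}

```text
clock: 10.27
position: [0.431, -0.2306, 0.1432]
ee_rot: [0.0, 0.666, 0.746, -0.001]
contact_force: [-7.1, -0.9, 4.1]
width: 0.0087
gripper_force: 29.7
```

```bash
python3 st.py
```

```text
[ 0.431  -0.2306  0.1432] yaw 96.6 w 0.0087 29.742433726787567 [-7.1 -0.9  4.1] [-0.062  1.329 -0.004] [-0.63  0.19  1.78 -0.    1.17 -0.74] 10.2667
```

Call:
{"method": "drive_tool", "body": {
  "deltas": [
    {"linear": [12.5,1.3,15],"twist": 0,"claw": 0.0},
    {"linear": [26.4,2.8,29],"twist": 0,"claw": 0.0},
    {"linear": [41.6,4.4,41],"twist": 0,"claw": 0.0},
    {"linear": [58,6.2,52],"twist": 0,"claw": 0.0},
    {"linear": [75.3,8,61],"twist": 0,"claw": 0.0},
    {"linear": [93.5,10,68],"twist": 0,"claw": 0.0},
    {"linear": [112,12,73],"twist": 0,"claw": 0.0},
    {"linear": [131.5,14,77],"twist": 0,"claw": 0.0},
    {"linear": [131.5,14,77],"twist": 0,"claw": 0.0}
  ]
}}

```text
clock: 11.02
position: [0.567, -0.2144, 0.2192]
ee_rot: [0.002, 0.665, 0.746, 0.003]
contact_force: [-1.2, 4.0, 7.1]
width: 0.0085
gripper_force: 31.5
```

```bash
python3 st.py
```

```text
[ 0.567  -0.2144  0.2192] yaw 96.6 w 0.0085 31.487823128700256 [-1.2  4.   7.1] [0.644 0.155 0.087] [-0.48  0.31  1.42  0.    1.41 -0.59] 11.0167
```

Call:
{"method": "drive_tool", "body": {
  "deltas": [
    {"linear": [19.4,2,1.5],"twist": 0,"claw": 0.0},
    {"linear": [39,4,1],"twist": 0,"claw": 0.0},
    {"linear": [50,5.3,0],"twist": 0,"claw": 0.0},
    {"linear": [50,5.3,0],"twist": 0,"claw": 0.0},
    {"linear": [50,5.3,0],"twist": 0,"claw": 0.0}
  ]
}}

```text
clock: 11.43
position: [0.6147, -0.209, 0.2178]
ee_rot: [0.001, 0.666, 0.746, 0.002]
contact_force: [0.0, 5.6, 5.1]
width: 0.008
gripper_force: 31.4
```

```bash
python3 st.py
```

```text
[ 0.6147 -0.209   0.2178] yaw 96.6 w 0.008 31.423444747924805 [0.  5.6 5.1] [0.88  0.048 0.08 ] [-0.44  0.38  1.31  0.    1.44 -0.55] 11.4333
```

Call:
{"method": "drive_tool", "body": {
  "deltas": [
    {"linear": [0,0,0],"twist": 0,"claw": 0.8},
    {"linear": [0,0,0],"twist": 0,"claw": 0.8},
    {"linear": [5,0,15],"twist": 0,"claw": 0.8},
    {"linear": [8,0,40],"twist": 0,"claw": 0.8},
    {"linear": [8,0,75],"twist": 0,"claw": 0.8},
    {"linear": [0,0,90],"twist": 0,"claw": 0.8},
    {"linear": [-40,0,90],"twist": 0,"claw": 0.8},
    {"linear": [-80,0,90],"twist": 0,"claw": 0.8},
    {"linear": [-120,0,90],"twist": 0,"claw": 0.8},
    {"linear": [-160,0,90],"twist": 0,"claw": 0.8},
    {"linear": [-160,0,90],"twist": 0,"claw": 0.8},
    {"linear": [-160,0,90],"twist": 0,"claw": 0.8}
  ]
}}

```text
clock: 12.43
position: [0.4509, -0.2114, 0.307]
ee_rot: [0.001, 0.667, 0.745, -0.0]
contact_force: [0.4, -0.6, 0.4]
width: 0.068
gripper_force: 0.0
```

```bash
python3 st.py
python3 - <<'E'
from h import *
a,m=snap('wrist','w7'); b,ms=snap('scene','s7')
cv2.imwrite('pics/w7c.png',np.hstack([a[:,60:600],b[100:300,250:510].repeat(2,0)[:,:]])[:,:,::-1])
E
```

```text
[ 0.4509 -0.2114  0.307 ] yaw 96.3 w 0.068 0.0 [ 0.4 -0.6  0.4] [ 0.031 -0.011  0.015] [-0.58  0.11  1.46 -0.    1.56 -0.69] 12.4333
```

View pics/w7c.png

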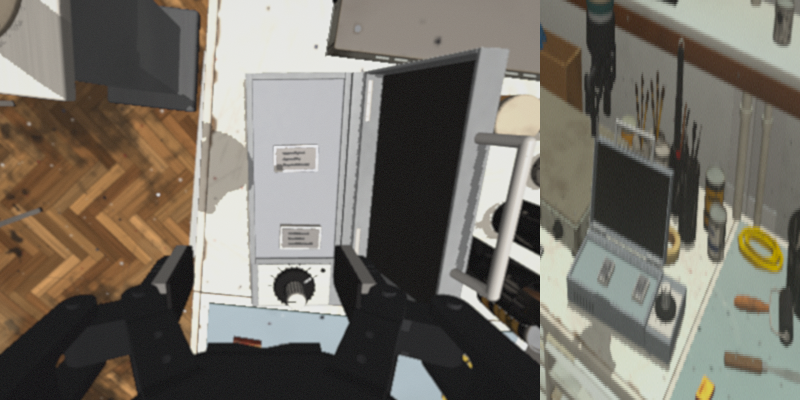

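The lid stays open and two plates lie on the bed, at full-image pixels about (356,158) and (360,237). I'll measure them.

```bash
cat > pl.py <<'E'
from h import *
def plates(im,m,z=.062,O=(.5005,-.224),yaw=6.2,vis=None):
    """light aluminium border around the dull film, inside the bed"""
    y=np.radians(yaw);R=np.array([[np.cos(y),-np.sin(y)],[np.sin(y),np.cos(y)]])
    q=np.array([[-.055,-.122],[.058,-.122],[.058,.122],[-.055,.122]])@R.T+O
    poly=proj(m,np.c_[q,np.full(4,z)]).astype(np.int32)
    bed=np.zeros(im.shape[:2],np.uint8);cv2.fillPoly(bed,[poly],255)
    lab=cv2.cvtColor(im,cv2.COLOR_RGB2LAB).astype(int)
    med=np.median(lab[bed>0],axis=0); d=np.abs(lab-med).sum(2)
    k=((d>14)&(bed>0)).astype(np.uint8)*255
    k=cv2.morphologyEx(k,cv2.MORPH_CLOSE,np.ones((5,5)))
    out=[]
    for c in cv2.findContours(k,cv2.RETR_EXTERNAL,2)[0]:
        if cv2.contourArea(c)<300: continue
        w=ray(m,c.reshape(-1,2),z)[:,:2].astype(np.float32)*1000
        r=cv2.minAreaRect(w); b=cv2.boxPoints(r); e=b[1]-b[0] if np.linalg.norm(b[1]-b[0])>np.linalg.norm(b[2]-b[1]) else b[2]-b[1]
        out.append((np.round(r[0],1),np.round(sorted(r[1]),1),round(float(np.degrees(np.arctan2(e[1],e[0])))%180,1),cv2.boundingRect(c)))
    return out,med
if __name__=='__main__':
    m=eyes.camera_model('wrist'); im=eyes.get_image('wrist')
    o,med=plates(im,m); print(med); [print(x) for x in o]
E
python3 pl.py
```

```text
[199. 128. 126.]
(array([ 516.9, -311.4]), array([41.1, 61.8]), 6.3, (337, 223, 43, 27))
(array([ 494.8, -197.5]), array([38. , 61.9]), 6.3, (331, 143, 46, 29))
```

Two plates: A at (517,−311) and B at (495,−197), both at 6.3°. I'll turn the tool to grip across the width, with the camera on the front side, and go over B.

Call:
{"method": "drive_tool", "body": {
  "deltas": [
    {"linear": [44,14,-40],"twist": 90,"claw": 0.55},
    {"linear": [44,14,-80],"twist": 90,"claw": 0.55},
    {"linear": [44,14,-120],"twist": 90,"claw": 0.55},
    {"linear": [44,14,-150],"twist": 90,"claw": 0.55},
    {"linear": [44,14,-150],"twist": 90,"claw": 0.55},
    {"linear": [44,14,-150],"twist": 90,"claw": 0.55},
    {"linear": [44,14,-150],"twist": 90,"claw": 0.55},
    {"linear": [44,14,-150],"twist": 90,"claw": 0.55},
    {"linear": [44,14,-150],"twist": 90,"claw": 0.55},
    {"linear": [44,14,-150],"twist": 90,"claw": 0.55},
    {"linear": [44,14,-150],"twist": 90,"claw": 0.55},
    {"linear": [44,14,-150],"twist": 90,"claw": 0.55}
  ]
}}

```text
clock: 13.58
position: [0.4985, -0.1971, 0.1554]
ee_rot: [-0.0, -0.025, 1.0, 0.0]
contact_force: [-0.1, 0.2, -0.3]
width: 0.0469
gripper_force: 0.0
```

Call:
{"method": "drive_tool", "body": {
  "deltas": [
    {"linear": [0,0,0],"twist": 5,"claw": 0.55},
    {"linear": [0,0,0],"twist": 5,"claw": 0.55},
    {"linear": [0,0,0],"twist": 5,"claw": 0.55}
  ]
}}

```text
clock: 13.83
position: [0.498, -0.1969, 0.1555]
ee_rot: [-0.0, -0.064, 0.998, 0.0]
contact_force: [0.3, -0.7, 0.8]
width: 0.047
gripper_force: 0.0
```

```bash
python3 st.py; python3 pl.py
```

```text
[ 0.498  -0.1969  0.1555] yaw 187.3 w 0.047 0.0 [ 0.3 -0.7  0.8] [-0.026 -0.006 -0.008] [-0.51  0.25  1.67 -0.    1.22 -2.21] 13.8333
[160. 128. 127.]
(array([ 515.9, -311.5]), array([40.3, 62.3]), 5.3, (168, 161, 51, 69))
(array([ 493.5, -198.8]), array([36.4, 61.1]), 7.8, (301, 153, 43, 68))
(array([ 502.1, -224.2]), array([112.8, 245.3]), 96.1, (146, 125, 279, 129))
```

Call:
{"method": "drive_tool", "body": {
  "deltas": [
    {"linear": [-4,-2,-40],"twist": -1,"claw": 0.55},
    {"linear": [-4,-2,-80],"twist": -1,"claw": 0.55},
    {"linear": [-4,-2,-105],"twist": -1,"claw": 0.55},
    {"linear": [-4,-2,-118],"twist": -1,"claw": 0.55},
    {"linear": [-4,-2,-125],"twist": -1,"claw": 0.55},
    {"linear": [-4,-2,-125],"twist": -1,"claw": 0.55},
    {"linear": [-4,-2,-125],"twist": -1,"claw": 0.55}
  ]
}}

```text
clock: 14.47
position: [0.4937, -0.1992, 0.0314]
ee_rot: [0.0, -0.056, 0.998, -0.0]
contact_force: [0.3, 1.0, -0.8]
width: 0.0469
gripper_force: 0.0
```

Call:
{"method": "drive_tool", "body": {
  "deltas": [
    {"linear": [0,0,-2],"twist": 0,"claw": 0.55},
    {"linear": [0,0,-4],"twist": 0,"claw": 0.55},
    {"linear": [0,0,-4],"twist": 0,"claw": 0.55},
    {"linear": [0,0,-4],"twist": 0,"claw": 0.55}
  ]
}}

```text
clock: 14.8
position: [0.4933, -0.199, 0.0277]
ee_rot: [0.0, -0.056, 0.998, -0.0]
contact_force: [-0.3, 0.3, -0.1]
width: 0.0469
gripper_force: 0.0
```

Call:
{"method": "drive_tool", "body": {
  "deltas": [
    {"linear": [0,0,-2],"twist": 0,"claw": 0.55},
    {"linear": [0,0,-3],"twist": 0,"claw": 0.55},
    {"linear": [0,0,-3],"twist": 0,"claw": 0.55},
    {"linear": [0,0,-3],"twist": 0,"claw": 0.55}
  ]
}}

```text
clock: 15.13
position: [0.4929, -0.1988, 0.0241]
ee_rot: [-0.0, -0.056, 0.998, 0.0]
contact_force: [-0.9, 0.8, -0.3]
width: 0.0471
gripper_force: 0.0
```

Call:
{"method": "drive_tool", "body": {
  "deltas": [
    {"linear": [0,0,-1],"twist": 0,"claw": 0.55},
    {"linear": [0,0,-2],"twist": 0,"claw": 0.55},
    {"linear": [0,0,-3],"twist": 0,"claw": 0.55},
    {"linear": [0,0,-3],"twist": 0,"claw": 0.55}
  ]
}}

```text
clock: 15.47
position: [0.4928, -0.1987, 0.0209]
ee_rot: [-0.0, -0.056, 0.998, 0.0]
contact_force: [0.9, -0.0, 0.1]
width: 0.047
gripper_force: 0.0
```

Call:
{"method": "drive_tool", "body": {
  "deltas": [
    {"linear": [0,0,0],"twist": 0,"claw": 0.3},
    {"linear": [0,0,0],"twist": 0,"claw": 0.3},
    {"linear": [0,0,0],"twist": 0,"claw": 0.3},
    {"linear": [0,0,0],"twist": 0,"claw": 0.3},
    {"linear": [0,0,0],"twist": 0,"claw": 0.3}
  ],
  "squeeze": 40
}}

```text
clock: 15.88
position: [0.4936, -0.1992, 0.022]
ee_rot: [0.001, -0.056, 0.998, -0.0]
contact_force: [-0.6, -0.3, 4.7]
width: 0.0349
gripper_force: 43.3
```

```bash
python3 st.py
python3 - <<'E'
from h import *
a,m=snap('wrist','w8'); b,ms=snap('scene','s8'); q=proj(ms,[.494,-.199,.06])[0].astype(int)
A=cv2.resize(a[130:330,210:430],(440,400));B=cv2.resize(b[q[1]-50:q[1]+40,q[0]-40:q[0]+40],(356,400),interpolation=2)
cv2.imwrite('pics/w8c.png',cv2.convertScaleAbs(np.hstack([A,B])[:,:,::-1],alpha=1.5))
E
```

```text
[ 0.4936 -0.1992  0.022 ] yaw 186.4 w 0.0349 43.30034577673359 [-0.6 -0.3  4.7] [ 0.036  0.124 -0.012] [-0.51  0.38  1.86  0.    0.9  -2.2 ] 15.8833
```

View pics/w8c.png

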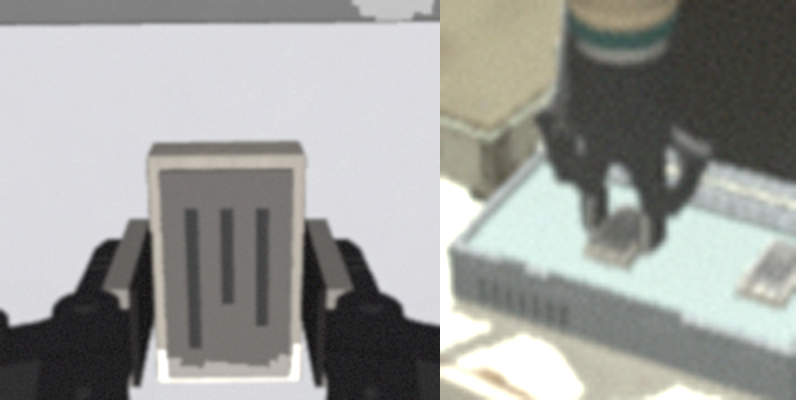

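Plate B is held between the fingers, centred, with the tips just on the glass. I'll lift it and carry it to the tray.

Call:
{"method": "drive_tool", "body": {
  "deltas": [
    {"linear": [0,0,25],"twist": 0,"claw": 0.3},
    {"linear": [0,0,60],"twist": 0,"claw": 0.3},
    {"linear": [0,0,90],"twist": 0,"claw": 0.3},
    {"linear": [-10,35,90],"twist": -2,"claw": 0.3},
    {"linear": [-20,75,90],"twist": -5,"claw": 0.3},
    {"linear": [-30,115,90],"twist": -5,"claw": 0.3},
    {"linear": [-30,115,90],"twist": -5,"claw": 0.3}
  ],
  "squeeze": 60
}}

```text
clock: 16.57
position: [0.4587, -0.0772, 0.1108]
ee_rot: [-0.002, -0.014, 1.0, 0.003]
contact_force: [-1.1, 1.0, -1.2]
width: 0.0346
gripper_force: 60.9
```

Call:
{"method": "drive_tool", "body": {
  "deltas": [
    {"linear": [-8,40,0],"twist": 0,"claw": 0.3},
    {"linear": [-16,80,0],"twist": 0,"claw": 0.3},
    {"linear": [-24,120,0],"twist": 0,"claw": 0.3},
    {"linear": [-32,160,0],"twist": 0,"claw": 0.3},
    {"linear": [-40,200,0],"twist": 0,"claw": 0.3},
    {"linear": [-40,233,0],"twist": 0,"claw": 0.3},
    {"linear": [-40,233,0],"twist": 0,"claw": 0.3},
    {"linear": [-40,233,0],"twist": 0,"claw": 0.3}
  ]
}}

```text
clock: 17.23
position: [0.4228, 0.1505, 0.1111]
ee_rot: [0.0, -0.015, 1.0, -0.0]
contact_force: [-0.5, 0.1, -1.1]
width: 0.0344
gripper_force: 60.9
```

```bash
python3 st.py
python3 - <<'E'
from h import *
a,m=snap('wrist','w9')
print(proj(m,[[.424-.052,.209-.146,.012],[.424+.052,.209-.146,.012],[.424+.052,.209+.146,.012],[.424-.052,.209+.146,.012]]))
cv2.imwrite('pics/w9b.png',cv2.convertScaleAbs(a[:,:,::-1],alpha=1.3))
E
```

```text
[0.4228 0.1505 0.1111] yaw 181.7 w 0.0344 60.920283794403076 [-0.5  0.1 -1.1] [-0.018 -0.009  0.071] [ 0.19  0.16  1.91 -0.    1.07 -1.41] 17.2333
[[223.50496067 130.94227177]
 [230.43809366 242.47816735]
 [535.40373349 250.59443019]
 [562.32632476 140.62884905]]
```

View pics/w9b.png

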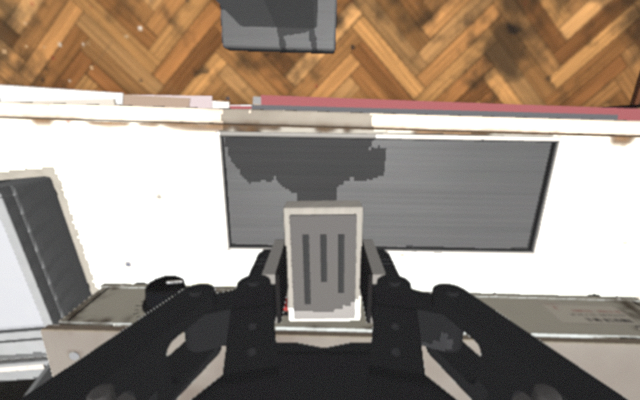

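The plate is held flat over the tray, whose outline (223–558, 135–248) matches my estimate. Lowering.

Call:
{"method": "drive_tool", "body": {
  "deltas": [
    {"linear": [1,0,-35],"twist": 0,"claw": 0.3},
    {"linear": [1,0,-70],"twist": 0,"claw": 0.3},
    {"linear": [1,0,-100],"twist": 0,"claw": 0.3},
    {"linear": [1,0,-118],"twist": 0,"claw": 0.3},
    {"linear": [1,0,-126],"twist": 0,"claw": 0.3},
    {"linear": [1,0,-130],"twist": 0,"claw": 0.3},
    {"linear": [1,0,-130],"twist": 0,"claw": 0.3},
    {"linear": [1,0,-130],"twist": 0,"claw": 0.3}
  ]
}}

```text
clock: 17.95
position: [0.4252, 0.1488, -0.0181]
ee_rot: [0.001, -0.012, 1.0, 0.0]
contact_force: [0.2, 0.1, -0.8]
width: 0.0342
gripper_force: 60.9
```

Call:
{"method": "drive_tool", "body": {
  "deltas": [
    {"linear": [0,0,-1],"twist": 0,"claw": 0.3},
    {"linear": [0,0,-2],"twist": 0,"claw": 0.3},
    {"linear": [0,0,-2],"twist": 0,"claw": 0.3}
  ]
}}

```text
clock: 18.2
position: [0.4246, 0.1493, -0.0202]
ee_rot: [0.001, -0.012, 1.0, 0.0]
contact_force: [0.3, -0.1, -0.5]
width: 0.0342
gripper_force: 60.9
```

Call:
{"method": "drive_tool", "body": {
  "deltas": [
    {"linear": [0,0,-1],"twist": 0,"claw": 0.3},
    {"linear": [0,0,-2],"twist": 0,"claw": 0.3},
    {"linear": [0,0,-2],"twist": 0,"claw": 0.3}
  ]
}}

```text
clock: 18.45
position: [0.4239, 0.1493, -0.0229]
ee_rot: [0.0, -0.012, 1.0, 0.0]
contact_force: [0.7, -0.0, -2.1]
width: 0.0345
gripper_force: 60.9
```

Call:
{"method": "drive_tool", "body": {
  "deltas": [
    {"linear": [0,0,-1],"twist": 0,"claw": 0.3},
    {"linear": [0,0,-2],"twist": 0,"claw": 0.3},
    {"linear": [0,0,-2],"twist": 0,"claw": 0.3}
  ]
}}

```text
clock: 18.7
position: [0.4241, 0.1493, -0.0239]
ee_rot: [0.0, -0.012, 1.0, 0.0]
contact_force: [-2.2, -1.2, 11.3]
width: 0.0345
gripper_force: 65.2
```

Call:
{"method": "drive_tool", "body": {
  "deltas": [
    {"linear": [0,0,1],"twist": 0,"claw": 0.55},
    {"linear": [0,0,1],"twist": 0,"claw": 0.55},
    {"linear": [0,0,1],"twist": 0,"claw": 0.55},
    {"linear": [0,0,1],"twist": 0,"claw": 0.55},
    {"linear": [0,0,20],"twist": 0,"claw": 0.55},
    {"linear": [0,0,55],"twist": 0,"claw": 0.55},
    {"linear": [0,0,95],"twist": 0,"claw": 0.55},
    {"linear": [0,0,135],"twist": 0,"claw": 0.55},
    {"linear": [0,0,175],"twist": 0,"claw": 0.55},
    {"linear": [0,0,175],"twist": 0,"claw": 0.55}
  ]
}}

```text
clock: 19.53
position: [0.4294, 0.1503, 0.1575]
ee_rot: [0.008, -0.012, 1.0, 0.001]
contact_force: [-0.2, 0.4, 0.3]
width: 0.0468
gripper_force: 0.0
```

Call:
{"method": "drive_tool", "body": {
  "deltas": [
    {"linear": [85,-455,0],"twist": 5,"claw": 0.55},
    {"linear": [85,-455,0],"twist": 5,"claw": 0.55},
    {"linear": [85,-455,0],"twist": 5,"claw": 0.55},
    {"linear": [85,-455,0],"twist": 5,"claw": 0.55},
    {"linear": [85,-455,0],"twist": 5,"claw": 0.55},
    {"linear": [85,-455,0],"twist": 5,"claw": 0.55},
    {"linear": [85,-455,0],"twist": 5,"claw": 0.55},
    {"linear": [85,-455,0],"twist": 5,"claw": 0.55},
    {"linear": [85,-455,0],"twist": 5,"claw": 0.55},
    {"linear": [85,-455,0],"twist": 5,"claw": 0.55},
    {"linear": [85,-455,0],"twist": 5,"claw": 0.55},
    {"linear": [85,-455,0],"twist": 5,"claw": 0.55}
  ]
}}

```text
clock: 20.53
position: [0.5104, -0.3137, 0.1492]
ee_rot: [0.001, -0.054, 0.999, -0.003]
contact_force: [0.6, -0.2, 1.2]
width: 0.0468
gripper_force: 0.0
```

Call:
{"method": "drive_tool", "body": {
  "deltas": [
    {"linear": [0,0,0],"twist": 0,"claw": 0.55},
    {"linear": [0,0,0],"twist": 0,"claw": 0.55},
    {"linear": [0,0,0],"twist": 0,"claw": 0.55}
  ]
}}

```text
clock: 20.78
position: [0.5084, -0.3041, 0.1497]
ee_rot: [-0.001, -0.056, 0.998, 0.001]
contact_force: [0.2, 0.5, -0.9]
width: 0.0469
gripper_force: 0.0
```

```bash
python3 st.py; python3 pl.py
```

```text
[ 0.5084 -0.3041  0.1497] yaw 186.5 w 0.0469 0.0 [ 0.2  0.5 -0.9] [ 0.045 -0.044 -0.05 ] [-0.66  0.34  1.55  0.    1.25 -2.34] 20.7833
[157. 128. 127.]
(array([ 516. , -313.9]), array([36.1, 62.2]), 4.7, (291, 167, 43, 68))
(array([ 502.1, -224.2]), array([112.9, 244.7]), 96.4, (278, 131, 293, 126))
```

Call:
{"method": "drive_tool", "body": {
  "deltas": [
    {"linear": [7.5,-10,0],"twist": -1,"claw": 0.55},
    {"linear": [7.5,-10,-40],"twist": -1,"claw": 0.55},
    {"linear": [7.5,-10,-75],"twist": -1,"claw": 0.55},
    {"linear": [7.5,-10,-100],"twist": -1,"claw": 0.55},
    {"linear": [7.5,-10,-115],"twist": -1,"claw": 0.55},
    {"linear": [7.5,-10,-124],"twist": -1,"claw": 0.55},
    {"linear": [7.5,-10,-128],"twist": -1,"claw": 0.55},
    {"linear": [7.5,-10,-128],"twist": -1,"claw": 0.55},
    {"linear": [7.5,-10,-128],"twist": -1,"claw": 0.55}
  ]
}}

```text
clock: 21.58
position: [0.5173, -0.3159, 0.0233]
ee_rot: [0.001, -0.048, 0.999, -0.001]
contact_force: [-0.5, 0.5, 0.8]
width: 0.0466
gripper_force: 0.0
```

Call:
{"method": "drive_tool", "body": {
  "deltas": [
    {"linear": [0,0,0],"twist": 0,"claw": 0.3},
    {"linear": [0,0,0],"twist": 0,"claw": 0.3},
    {"linear": [0,0,0],"twist": 0,"claw": 0.3},
    {"linear": [0,0,0],"twist": 0,"claw": 0.3},
    {"linear": [0,0,0],"twist": 0,"claw": 0.3}
  ],
  "squeeze": 60
}}

```text
clock: 22.0
position: [0.5176, -0.3165, 0.024]
ee_rot: [0.001, -0.047, 0.999, -0.001]
contact_force: [-0.2, 0.6, 6.6]
width: 0.0342
gripper_force: 61.3
```

Call:
{"method": "drive_tool", "body": {
  "deltas": [
    {"linear": [0,0,30],"twist": 0,"claw": 0.3},
    {"linear": [0,0,65],"twist": 0,"claw": 0.3},
    {"linear": [0,0,95],"twist": 0,"claw": 0.3},
    {"linear": [-6,35,95],"twist": -2,"claw": 0.3},
    {"linear": [-12,75,95],"twist": -4,"claw": 0.3},
    {"linear": [-18,115,95],"twist": -4,"claw": 0.3},
    {"linear": [-24,155,95],"twist": -4,"claw": 0.3},
    {"linear": [-30,195,95],"twist": -4,"claw": 0.3},
    {"linear": [-36,235,95],"twist": -4,"claw": 0.3},
    {"linear": [-36,235,95],"twist": -4,"claw": 0.3}
  ]
}}

```text
clock: 22.83
position: [0.4773, -0.0739, 0.1172]
ee_rot: [-0.001, -0.015, 1.0, 0.003]
contact_force: [-0.3, -0.6, -0.6]
width: 0.0342
gripper_force: 60.5
```

Call:
{"method": "drive_tool", "body": {
  "deltas": [
    {"linear": [-6,40,0],"twist": 0,"claw": 0.3},
    {"linear": [-12,80,0],"twist": 0,"claw": 0.3},
    {"linear": [-20,120,0],"twist": 0,"claw": 0.3},
    {"linear": [-27,160,0],"twist": 0,"claw": 0.3},
    {"linear": [-35,200,0],"twist": 0,"claw": 0.3},
    {"linear": [-43,240,0],"twist": 0,"claw": 0.3},
    {"linear": [-50,280,0],"twist": 0,"claw": 0.3},
    {"linear": [-57,320,0],"twist": 0,"claw": 0.3},
    {"linear": [-57,350,0],"twist": 0,"claw": 0.3},
    {"linear": [-57,350,0],"twist": 0,"claw": 0.3},
    {"linear": [-57,350,0],"twist": 0,"claw": 0.3}
  ]
}}

```text
clock: 23.75
position: [0.4234, 0.2703, 0.1172]
ee_rot: [0.0, -0.014, 1.0, -0.0]
contact_force: [0.1, -0.6, -0.2]
width: 0.0343
gripper_force: 60.6
```

```bash
python3 st.py
```

```text
[0.4234 0.2703 0.1172] yaw 181.6 w 0.0343 60.6322968006134 [ 0.1 -0.6 -0.2] [ 0.009 -0.001  0.051] [ 0.43  0.23  1.79 -0.    1.11 -1.17] 23.75
```

Call:
{"method": "drive_tool", "body": {
  "deltas": [
    {"linear": [0,0,-35],"twist": 0,"claw": 0.3},
    {"linear": [0,0,-70],"twist": 0,"claw": 0.3},
    {"linear": [0,0,-100],"twist": 0,"claw": 0.3},
    {"linear": [0,0,-120],"twist": 0,"claw": 0.3},
    {"linear": [0,0,-130],"twist": 0,"claw": 0.3},
    {"linear": [0,0,-137],"twist": 0,"claw": 0.3},
    {"linear": [0,0,-137],"twist": 0,"claw": 0.3},
    {"linear": [0,0,-137],"twist": 0,"claw": 0.3}
  ]
}}

```text
clock: 24.42
position: [0.4241, 0.2684, -0.0195]
ee_rot: [0.0, -0.012, 1.0, 0.0]
contact_force: [0.6, 0.5, -0.5]
width: 0.0341
gripper_force: 60.6
```

Call:
{"method": "drive_tool", "body": {
  "deltas": [
    {"linear": [0,0,-1],"twist": 0,"claw": 0.3},
    {"linear": [0,0,-2],"twist": 0,"claw": 0.3},
    {"linear": [0,0,-2],"twist": 0,"claw": 0.3}
  ]
}}

```text
clock: 24.67
position: [0.4239, 0.2693, -0.0212]
ee_rot: [0.001, -0.012, 1.0, 0.0]
contact_force: [0.3, -1.0, -0.4]
width: 0.0339
gripper_force: 60.6
```

Call:
{"method": "drive_tool", "body": {
  "deltas": [
    {"linear": [0,0,-1],"twist": 0,"claw": 0.3},
    {"linear": [0,0,-2],"twist": 0,"claw": 0.3},
    {"linear": [0,0,-2],"twist": 0,"claw": 0.3}
  ]
}}

```text
clock: 24.92
position: [0.4239, 0.2694, -0.0221]
ee_rot: [0.001, -0.013, 1.0, 0.0]
contact_force: [-2.3, -2.0, 13.5]
width: 0.034
gripper_force: 62.2
```

Call:
{"method": "drive_tool", "body": {
  "deltas": [
    {"linear": [0,0,0],"twist": 0,"claw": 0.55},
    {"linear": [0,0,0],"twist": 0,"claw": 0.55},
    {"linear": [0,0,0],"twist": 0,"claw": 0.55},
    {"linear": [0,0,0],"twist": 0,"claw": 0.55},
    {"linear": [0,0,20],"twist": 0,"claw": 0.55},
    {"linear": [0,0,55],"twist": 0,"claw": 0.55},
    {"linear": [0,0,95],"twist": 0,"claw": 0.55},
    {"linear": [0,0,135],"twist": 0,"claw": 0.55},
    {"linear": [0,-40,175],"twist": 0,"claw": 0.55},
    {"linear": [0,-60,215],"twist": 0,"claw": 0.55},
    {"linear": [0,-60,215],"twist": 0,"claw": 0.55}
  ]
}}

```text
clock: 25.83
position: [0.4251, 0.2078, 0.1954]
ee_rot: [0.003, -0.012, 1.0, 0.0]
contact_force: [0.5, 0.3, -0.2]
width: 0.0471
gripper_force: 0.0
```

```bash
python3 st.py
python3 - <<'E'
from h import *
im,m=snap('wrist','w10')
g=cv2.cvtColor(im,cv2.COLOR_RGB2GRAY); y=np.radians(1.1);R=np.array([[np.cos(y),-np.sin(y)],[np.sin(y),np.cos(y)]])
q=np.array([[-.05,-.143],[.05,-.143],[.05,.143],[-.05,.143]])@R.T+[.424,.209]
b=np.zeros_like(g);cv2.fillPoly(b,[proj(m,np.c_[q,np.full(4,.01)]).astype(np.int32)],255)
med=np.median(g[b>0]);print(med)
k=cv2.morphologyEx(((g>130)&(b>0)).astype(np.uint8),3,np.ones((5,5)))
for c in cv2.findContours(k,0,2)[0]:
    if cv2.contourArea(c)>150:
        r=cv2.minAreaRect(ray(m,c.reshape(-1,2),.016)[:,:2].astype(np.float32)*1000);print(r,cv2.boundingRect(c))
E
```

```text
[0.4251 0.2078 0.1954] yaw 181.4 w 0.0471 0.0 [ 0.5  0.3 -0.2] [ 0.047  0.027 -0.023] [ 0.31  0.12  1.73 -0.    1.28 -1.29] 25.8333
94.0
((424.5, 268.972900390625), (60.08671951293945, 37.23182678222656), 1.3470566272735596) (360, 147, 35, 52)
((425.775390625, 149.22396850585938), (60.03527069091797, 37.3021354675293), 2.6264872550964355) (256, 146, 35, 52)
```

Run:
```python
from h import *
m=eyes.camera_model('top')
for z in (.2,.3,.4,.5): print(z,ray(m,[[300,138],[395,138]],z)[:,:2].round(3).tolist())
im,_=snap('top','top2')
# handle in top: predicted
p=proj(m,[[.6485+.0069,-.2076-.0646,.246],[.6485-.0069,-.2076+.0646,.246]]);print(p)
g=cv2.cvtColor(im,cv2.COLOR_RGB2GRAY)
c=((p[0]+p[1])/2).astype(int)
print(c,g[c[1]-10:c[1]+16,c[0]-8:c[0]+9:4])
```

```text
0.2 [[0.796, -0.108], [0.792, -0.428]]
0.3 [[0.769, -0.112], [0.765, -0.41]]
0.4 [[0.742, -0.117], [0.739, -0.393]]
0.5 [[0.716, -0.121], [0.712, -0.375]]
[[350.69041751 176.01908099]
 [310.62029398 180.75414156]]
[330 178] [[192 190 190 190 191]
 [188 193 193 191 192]
 [193 190 191 191 191]
 [191 192 189 192 193]
 [192 190 192 191 191]
 [193 190 191 192 190]
 [191 192 190 189 190]
 [192 192 189 192 184]
 [192 187 180 176 169]
 [182 173 168 165 179]
 [159 169 180 174 142]
 [177 176 143 118  92]
 [144 131  90  76  80]
 [ 90 116  76  76  79]
 [ 72  75  79  95  96]
 [ 75  89  91 126 127]
 [ 91 124 126 128 129]
 [126 124 126 127 132]
 [123 126 128 113 115]
 [125 115 114  67  33]
 [107  82  34  32  31]
 [ 31  28  29  36  31]
 [ 32  32  33  34  31]
 [ 27  30  33  32  34]
 [ 32  31  30  30  29]
 [ 30  27  33  30  35]]
```

Call:
{"method": "drive_tool", "body": {
  "deltas": [
    {"linear": [0,-10,40],"twist": -7,"claw": 0.6},
    {"linear": [0,-30,80],"twist": -14,"claw": 0.6},
    {"linear": [0,-60,112],"twist": -21,"claw": 0.6},
    {"linear": [10,-100,112],"twist": -28,"claw": 0.6},
    {"linear": [20,-140,112],"twist": -35,"claw": 0.6},
    {"linear": [40,-180,112],"twist": -42,"claw": 0.6},
    {"linear": [60,-215,112],"twist": -49,"claw": 0.6},
    {"linear": [80,-250,112],"twist": -56,"claw": 0.6},
    {"linear": [100,-285,112],"twist": -63,"claw": 0.6},
    {"linear": [120,-320,112],"twist": -70,"claw": 0.6},
    {"linear": [130,-355,112],"twist": -77,"claw": 0.6},
    {"linear": [140,-390,112],"twist": -84,"claw": 0.6}
  ]
}}

```text
clock: 26.93
position: [0.5642, -0.1821, 0.3005]
ee_rot: [-0.002, 0.662, 0.749, -0.0]
contact_force: [0.8, -0.2, 1.2]
width: 0.0515
gripper_force: 0.0
```

Call:
{"method": "drive_tool", "body": {
  "deltas": [
    {"linear": [25,-10,0],"twist": -1,"claw": 0.6},
    {"linear": [50,-26,0],"twist": -1,"claw": 0.6},
    {"linear": [75,-26,0],"twist": -1,"claw": 0.6},
    {"linear": [83,-26,0],"twist": -1,"claw": 0.6},
    {"linear": [83,-26,0],"twist": -1,"claw": 0.6},
    {"linear": [83,-26,0],"twist": -1,"claw": 0.6}
  ]
}}

```text
clock: 27.43
position: [0.6459, -0.2059, 0.3013]
ee_rot: [-0.002, 0.666, 0.746, -0.001]
contact_force: [0.7, -0.1, 0.2]
width: 0.0512
gripper_force: 0.0
```

```bash
python3 st.py
python3 - <<'E'
from h import *
im,m=snap('wrist','w11'); p=proj(m,[[.6485+.0069,-.2076-.0646,.246],[.6485,-.2076,.246],[.6485-.0069,-.2076+.0646,.246]]);print(p)
g=cv2.cvtColor(im,cv2.COLOR_RGB2GRAY)
for (x,y) in p.astype(int)[1:]: print(y,list(zip(range(x-30,x+31,3),g[y,x-30:x+31:3])))
E
```

```text
[ 0.6459 -0.2059  0.3013] yaw 96.5 w 0.0512 0.0 [ 0.7 -0.1  0.2] [-0.036 -0.031 -0.024] [-0.41  0.41  1.07 -0.    1.67 -0.52] 27.4333
[[324.8847919  283.36240964]
 [325.4781301  208.95056235]
 [326.17124796 122.16062552]]
208 [(295, np.uint8(93)), (298, np.uint8(43)), (301, np.uint8(93)), (304, np.uint8(96)), (307, np.uint8(95)), (310, np.uint8(95)), (313, np.uint8(96)), (316, np.uint8(96)), (319, np.uint8(95)), (322, np.uint8(107)), (325, np.uint8(124)), (328, np.uint8(122)), (331, np.uint8(103)), (334, np.uint8(195)), (337, np.uint8(210)), (340, np.uint8(207)), (343, np.uint8(123)), (346, np.uint8(91)), (349, np.uint8(183)), (352, np.uint8(196)), (355, np.uint8(196))]
122 [(296, np.uint8(83)), (299, np.uint8(144)), (302, np.uint8(144)), (305, np.uint8(144)), (308, np.uint8(117)), (311, np.uint8(85)), (314, np.uint8(87)), (317, np.uint8(90)), (320, np.uint8(120)), (323, np.uint8(173)), (326, np.uint8(207)), (329, np.uint8(188)), (332, np.uint8(144)), (335, np.uint8(210)), (338, np.uint8(208)), (341, np.uint8(209)), (344, np.uint8(209)), (347, np.uint8(209)), (350, np.uint8(209)), (353, np.uint8(209)), (356, np.uint8(209))]
```

The rod sits right where predicted (columns 321–332, versus 325 predicted). I'll descend and grip it.

Call:
{"method": "drive_tool", "body": {
  "deltas": [
    {"linear": [2,0,-35],"twist": 0,"claw": 0.6},
    {"linear": [2,0,-65],"twist": 0,"claw": 0.6},
    {"linear": [2,0,-85],"twist": 0,"claw": 0.6},
    {"linear": [2,0,-93],"twist": 0,"claw": 0.6},
    {"linear": [2,0,-93],"twist": 0,"claw": 0.0},
    {"linear": [2,0,-93],"twist": 0,"claw": 0.0},
    {"linear": [2,0,-93],"twist": 0,"claw": 0.0},
    {"linear": [2,0,-93],"twist": 0,"claw": 0.0},
    {"linear": [2,0,-93],"twist": 0,"claw": 0.0},
    {"linear": [2,0,-93],"twist": 0,"claw": 0.0}
  ],
  "squeeze": 30
}}

```text
clock: 28.32
position: [0.6486, -0.2073, 0.2127]
ee_rot: [0.001, 0.666, 0.746, 0.0]
contact_force: [-3.2, 0.1, 5.5]
width: 0.0086
gripper_force: 29.7
```

```bash
python3 st.py
```

```text
[ 0.6486 -0.2073  0.2127] yaw 96.4 w 0.0086 29.682489931583405 [-3.2  0.1  5.5] [0.    0.525 0.114] [-0.41  0.43  1.24 -0.    1.46 -0.52] 28.3167
```

Call:
{"method": "drive_tool", "body": {
  "deltas": [
    {"linear": [-19,-2,5.5],"twist": 0,"claw": 0.0},
    {"linear": [-38,-4,9],"twist": 0,"claw": 0.0},
    {"linear": [-57.5,-6,10],"twist": 0,"claw": 0.0},
    {"linear": [-77,-8,10],"twist": 0,"claw": 0.0},
    {"linear": [-96,-10,7.3],"twist": 0,"claw": 0.0},
    {"linear": [-115,-12,3],"twist": 0,"claw": 0.0},
    {"linear": [-133.5,-14,-3.3],"twist": 0,"claw": 0.0},
    {"linear": [-151.5,-16,-11.5],"twist": 0,"claw": 0.0},
    {"linear": [-168.5,-18,-21],"twist": 0,"claw": 0.0},
    {"linear": [-184,-19.5,-32.7],"twist": 0,"claw": 0.0},
    {"linear": [-184,-19.5,-32.7],"twist": 0,"claw": 0.0}
  ]
}}

```text
clock: 29.23
position: [0.4619, -0.2291, 0.1771]
ee_rot: [0.001, 0.667, 0.745, -0.003]
contact_force: [-2.4, -5.2, 2.0]
width: 0.0082
gripper_force: 31.0
```

```bash
python3 st.py
```

```text
[ 0.4619 -0.2291  0.1771] yaw 96.4 w 0.0082 31.027005314826965 [-2.4 -5.2  2. ] [-0.84   0.479  0.023] [-0.59  0.2   1.67 -0.01  1.26 -0.7 ] 29.2333
```

Call:
{"method": "drive_tool", "body": {
  "deltas": [
    {"linear": [-14.6,-1.5,-13],"twist": 0,"claw": 0.0},
    {"linear": [-27.8,-3,-27.5],"twist": 0,"claw": 0.0},
    {"linear": [-39.5,-4.2,-43],"twist": 0,"claw": 0.0},
    {"linear": [-49.7,-5.3,-60],"twist": 0,"claw": 0.0},
    {"linear": [-58,-6.2,-77.5],"twist": 0,"claw": 0.0},
    {"linear": [-64.7,-6.9,-96],"twist": 0,"claw": 0.0},
    {"linear": [-69,-7.4,-115],"twist": 0,"claw": 0.0},
    {"linear": [-71.5,-7.6,-128],"twist": 0,"claw": 0.0},
    {"linear": [-72.5,-7.7,-138],"twist": 0,"claw": 0.0},
    {"linear": [-73,-7.7,-144],"twist": 0,"claw": 0.0},
    {"linear": [-73,-7.7,-145],"twist": 0,"claw": 0.0},
    {"linear": [-73,-7.7,-145],"twist": 0,"claw": 0.0}
  ]
}}

```text
clock: 30.23
position: [0.3915, -0.2365, 0.0329]
ee_rot: [0.001, 0.666, 0.746, -0.002]
contact_force: [-4.0, -5.6, -2.4]
width: 0.0085
gripper_force: 32.2
```

```bash
python3 st.py
```

```text
[ 0.3915 -0.2365  0.0329] yaw 96.5 w 0.0085 32.21580773591995 [-4.  -5.6 -2.4] [-0.854  0.623  0.102] [-0.69  0.27  2.   -0.    0.86 -0.8 ] 30.2333
```

Call:
{"method": "drive_tool", "body": {
  "deltas": [
    {"linear": [0,0,0],"twist": 0,"claw": 0.36},
    {"linear": [0,0,0],"twist": 0,"claw": 0.36},
    {"linear": [0,0,0],"twist": 0,"claw": 0.36},
    {"linear": [0,0,0],"twist": 0,"claw": 0.36},
    {"linear": [0,0,15],"twist": 0,"claw": 0.36},
    {"linear": [0,0,45],"twist": 0,"claw": 0.36},
    {"linear": [0,0,85],"twist": 0,"claw": 0.36},
    {"linear": [0,0,125],"twist": 0,"claw": 0.36},
    {"linear": [0,0,165],"twist": 0,"claw": 0.36},
    {"linear": [-40,0,200],"twist": 0,"claw": 0.36},
    {"linear": [-60,0,200],"twist": 0,"claw": 0.36},
    {"linear": [-60,0,200],"twist": 0,"claw": 0.36}
  ]
}}

```text
clock: 31.23
position: [0.3289, -0.234, 0.2354]
ee_rot: [0.002, 0.667, 0.745, -0.001]
contact_force: [0.5, -0.2, -0.3]
width: 0.0309
gripper_force: 0.0
```

```bash
python3 st.py
python3 - <<'E'
from h import *
a,_=snap('top','top3');b,_=snap('scene','s3')
A=cv2.resize(a[140:280,170:440],(800,415),interpolation=2)
cv2.imwrite('pics/fin.png',np.vstack([A,cv2.resize(b[180:285,180:480],(800,185),interpolation=3)])[:,:,::-1])
o=cv2.imread('pics/top0.png')[:,:,::-1]
d=cv2.absdiff(a,o).max(2)
for n,(x,y,r) in dict(matchbox=(426,240,9),jar=(304,157,12),roll=(352,168,15),ring=(382,222,10)).items(): print(n,d[y-r:y+r,x-r:x+r].mean())
E
```

```text
[ 0.3289 -0.234   0.2354] yaw 96.4 w 0.0309 0.0 [ 0.5 -0.2 -0.3] [ 0.02   0.011 -0.022] [-0.79 -0.01  1.77 -0.    1.38 -0.9 ] 31.2333
matchbox 3.299382716049383
jar 3.2239583333333335
roll 3.1911111111111112
ring 4.285
```

View pics/fin.png

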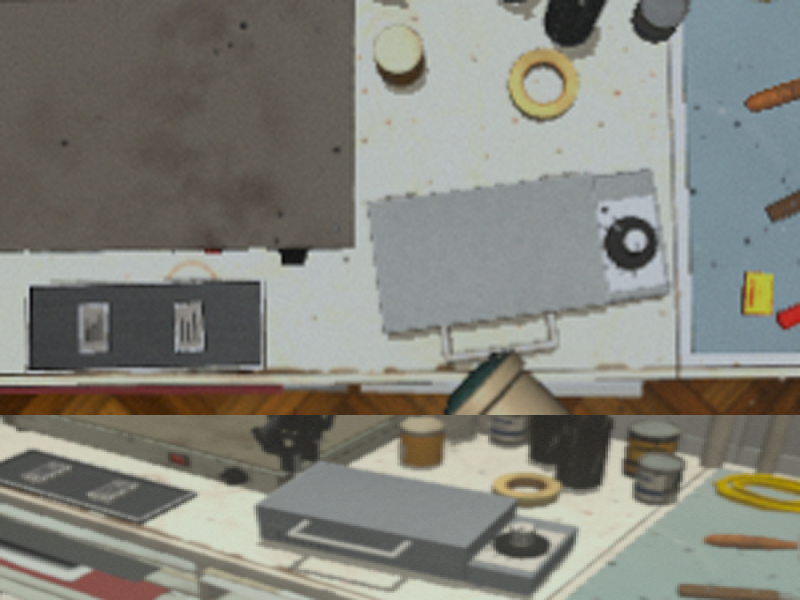

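The final view shows both plates flat and face up in the tray, the lid shut, and the knob, jar, roll and matchbox in place.

```bash
python3 -c "
from rig import manip
print(manip.sign_off())"
```

```text
the job is handed in; nothing more can be done
None
```

The job is handed in: the knob is at its off stop with the ring as found, both plates (only two were on the bed) lie flat and face up side by side in the tray, the lid is closed, and the other things are untouched.

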